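Level the dish stage with a wedge

ROBOT

A 6-joint arm with a two-finger parallel gripper is mounted at the origin on a cart in front of the work surface, level with it; the furniture and walls round the work are solid. World frame = base frame: x ahead of the robot, y to its left, z up, the work surface at z = 0. Lengths are in m, angles in degrees, forces in N, time in s.
With the tool pointing down it reaches from about 0.275 to 0.775 m from the base axis. Payload 14.6 kg.
Tool frame: the origin (TCP) lies between the finger pads; the fingertips stand 14 mm ahead of it and the grasp point (between the pads) lies 5 mm behind it; z points along the fingers, y is the line along which they close (so a half turn about z gives the same grasp; the last joint's range is limited). The gripper opens to 85 mm and grips with 20 to 120 N. Pads are 22 mm wide; open, the fingers measure 114 mm over their backs; the gripper's body (76 mm by 85 mm) begins 54 mm behind the grasp point. The pads swing forward as they close: fully open they stand 13 mm farther back than shut.
Start: joints at [-78.913, 15.075, -2.767, 72.158, 0, 81.102], TCP at [0.179, -0.493, 0.245] pointing down, gripper open.
Joint ranges: [-151.79, 151.79], [-50.71, 97.33], [-67.44, 78.34], [-121.81, 120.89], [-77.56, 73.72], [-180, 180]. Speed limits (degrees/s): [108.29, 108.29, 147.25, 159.86, 180, 180].

INTERFACE

Orientations are given as a 3x3 rotation matrix whose columns are the frame's x, y, z axes.
In Python, from workcell import r, cams, sense gives the robot as it stands (r), with the cameras (cams) and the readings as plain functions.
- The arm moves only by the shell command python3 steer.py FILE, which reads ROWS from the file FILE. ROWS is a JSON list of rows, 1 to 8 of them, each an object with the fields trans (a list: dx, dy, dz in m), r (a list: a rotation vector rx, ry, rz in degrees), aperture (the opening from 0.0 (shut) to 1.0 (fully open)); a field left out counts as zero (the opening has to be given); each row shifts and turns the commanded pose from where the row before left it, along the tool's axes as they then stand; what a row does not reach is not made up. A row lasts 1/8 s, in which the tool goes at most 0.0625 m and 10.7 degrees, less where a joint would pass 70% of its speed; a pose out of reach is approached as far as the arm can. The fingers move at their own pace and stop on an object; the grip force is fixed at half the most. Time passes only in rows, so rows that do not move let the fingers close. It prints the time, the measured TCP pose, the force, the opening and the grip force at its end. Input that does not fit is refused with a message, and nothing moves.
- sense(): the state, without advancing time (a new reading comes with each control period).
- cams.grab_frame(name): name is "scene" or "top"; returns the picture (420x560x3 uint8, blue, green, red); there is no depth.
- cams.calibration(name): a dict with "K" (3x3 intrinsics, pixels), "R" (3x3) and "t" (3): a world point X has camera coordinates R X + t. Camera axes: x right, y down, z forward; pixel columns grow to the right and rows downward; lengths in m; the calibration is good to about 2 mm. A picture is of the moment at which its call begins. calibration takes no time and is no camera call.
- r.job_done(): hands the job in; it is judged then, once.
The state is a dict: "time_s": time; "qpos": joint angles; "joint_vel": joint speeds; "joint_torque": joint torques, N m; "position": TCP position; "eef_rot": TCP orientation; "wrist_force": force on the tool from outside, world axes, zero at the start; "wrist_torque": the same for the moment, N m; "opening": opening from 0.0 (shut) to 1.0 (fully open); "gripper_force": force on a finger pad.
Only numpy, scipy, OpenCV 4.12 (cv2) and the standard library are available. Lean on these libraries where they do the work, as an engineer would, in place of code of your own. Each camera call takes 0.05 s, during which the arm holds its last target. There are 200 camera calls.

TASK

The blue stage with the petri dish on it hangs low at its free end. Push the orange wedge, thin end first and flat on the table, under the foot at that end until the red ball of the stage's level stands centred between its two black lines. Leave the wedge there with the foot resting on its slope, let go, and do not disturb the two stoppered flasks that stand to the right.

Things in the scene. Friction and masses are not known exactly. Their poses are not given: they have to be found in the camera images.
- wedge: Loose orange wedge, 192 x 44 mm, 0.1 kg. Origin: underside, middle of the thin edge; -x runs to the thick end, +z up. The top slopes from 3 mm at the thin edge to 33 mm at x = -136 mm (22 in 100); then to x = -192 mm a flat-topped tail block 33 mm high with vertical sides, to grip or push. It stays where left under the foot's load. Keep the hand at x < 0.57 m: a tall instrument stands behind.
- bracket: Fixed aluminium hinge bracket, 150 x 60 mm, on brass-collared legs. The hinge runs along its x axis, 42 mm above the origin. The origin is 0 to 8 mm above the table (legs set differently each time), so the wedge depth needed varies by up to 36 mm. The plate reaches from the hinge along the bracket's -y; x and y are level.
- plate: Blue stage plate on the hinge, 120 x 232 x 10 mm, 0.7 kg (4 N at the foot). Origin: on the hinge, middle of its underside; it ends 210 mm along its -y. At the start that free end rests on a stop 0.075 rad below level; it can rise to 0.09 rad above. Petri dish (top 32 mm above the underside) and level are fixed on it. Its z is vertical when level.
- foot (a point): Lowest point of the round-ended steel foot (16 mm thick, 22 mm long) under the plate's free end, on its centre line, 200 mm from the hinge and 10 mm inside the plate's end. 5 to 13 mm above the table at the start, 20 to 28 mm when the plate is level: the wedge must be that thick under it.
- level_mark (a point): Centre of the level's face, midway between its two black lines: the ball's centre stands here when the plate is level. The level is a white strip 100 mm long on the plate's front edge, leaning back 45 degrees, with a curved channel; the lines are 10 mm either side of this point along the plate's y.
- ball (a point): Centre of the level's red ball, 12 mm in diameter. It runs to the lower side: about 25 mm along the plate per 0.1 rad of tilt, and settles within about half a second. At the start it stands about 19 mm from the mark, on the free-end side.
- level_ball (a joint): Reading of the level, rad along the ball's channel (180 mm radius): 0 is centred (plate level), negative when the free (-y) end is low, positive when it is too high. It is 1.41 times the plate's tilt; about -0.106 at the start.
- erlenmeyer: Loose stoppered conical flask, 84 mm across, 164 mm high, standing at the right; origin under its centre. To be left alone.
- flask_yellow: Loose volumetric flask with yellow bulb, 69 mm across, 204 mm high, standing at the right; origin under its centre. To be left alone.

How it is judged:
By the outcome, as a careful person would: the job done as asked, in the order asked, and still so for the second after the job is handed in, with the robot touching nothing.
It also fails if it takes over 45 s, if anything falls off the work surface, if the arm or the gripper's body presses on something with over 40 N, if the wrist force passes 120 N, or if a joint passes its speed limit or range.

## Working session

There is one attempt and no reset: what is moved stays moved. The work goes in short steps, Python scripts to look and compute and a shell command to move; the robot and the scene stay as the last step left them, time stands still between calls to the robot, and variables do not carry over. Pictures are saved under pics/ and viewed, at most 10 in all, crops included, and the job is handed in when it is done.

```bash
ls; mkdir -p pics; python3 - <<'E'
from workcell import r, cams, sense
import cv2
for n in ("scene","top"):
    cv2.imwrite(f"pics/{n}0.png",cams.grab_frame(n)); c=cams.calibration(n); print(n,c["K"],c["R"],c["t"])
s=sense();print(s["time_s"],s["position"],s["eef_rot"])
E
```

```text
pics
steer.py
workcell.py
scene [[457.77936637   0.         273.2545035 ]
 [  0.         457.77936637 214.64728119]
 [  0.           0.           1.        ]] [[ 0.72346186 -0.69030808  0.00881501]
 [-0.35648062 -0.38447525 -0.85152824]
 [ 0.59120598  0.61290582 -0.52423463]] [-0.34775557  0.29847009  1.46739794]
top [[404.07517373   0.         286.60002074]
 [  0.         404.07517373 210.90895209]
 [  0.           0.           1.        ]] [[-1.48951781e-02 -9.99886425e-01 -2.29594141e-03]
 [-9.85535884e-01  1.50689887e-02 -1.68795576e-01]
 [ 1.68811003e-01 -2.51507528e-04 -9.85648407e-01]] [-0.01537021  0.47551644  1.55270537]
0.1 [ 0.17937935 -0.49317159  0.24488602] [[ 9.39788903e-01  3.41755455e-01 -1.65676247e-04]
 [ 3.41755461e-01 -9.39788485e-01  8.98937316e-04]
 [ 1.51516103e-04 -9.01432076e-04 -9.99999582e-01]]
```

View pics/scene0.png

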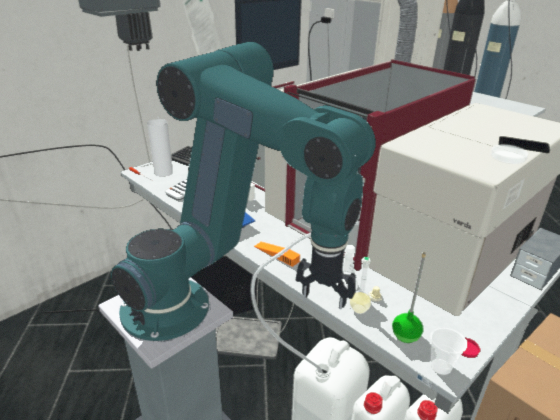

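View pics/top0.png

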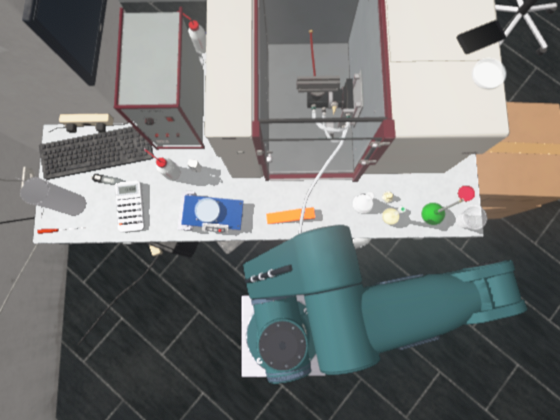

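```bash
python3 - <<'E'
import cv2,numpy as np
a=cv2.imread("pics/top0.png")[180:250,170:420]; a=cv2.resize(a,None,fx=3.2,fy=3.2,interpolation=2)
b=cv2.imread("pics/scene0.png")[190:330,220:420]; b=cv2.resize(b,None,fx=2.6,fy=2.6,interpolation=2)
o=np.zeros((600,800,3),np.uint8);o[:a.shape[0],:a.shape[1]]=a;o[230:230+b.shape[0],:b.shape[1]]=b
cv2.imwrite("pics/c1.png",o)
E
cat > h.py <<'E'
from workcell import r, cams, sense
import cv2,numpy as np
def ray(n,uv,z):
    c=cams.calibration(n);R=np.array(c["R"]);t=np.array(c["t"]);d=R.T@np.linalg.inv(c["K"])@[uv[0],uv[1],1];o=-R.T@t
    return o+d*(z-o[2])/d[2]
def mask(im,lo,hi):
    return cv2.inRange(cv2.cvtColor(im,cv2.COLOR_BGR2HSV),lo,hi)
def big(m):
    return max(cv2.findContours(m,cv2.RETR_EXTERNAL,cv2.CHAIN_APPROX_NONE)[0],key=cv2.contourArea)
E
python3 - <<'E'
from h import *
im=cv2.imread("pics/top0.png")
for n,lo,hi,z in(("or",(8,150,120),(22,255,255),.033),("blue",(105,120,60),(125,255,255),.05)):
    c=big(mask(im,lo,hi));q=cv2.boxPoints(cv2.minAreaRect(c));print(n,q.tolist());print(np.round([ray("top",p,z) for p in q],4))
E
```

```text
or [[266.7200012207031, 214.03997802734375], [299.8999938964844, 209.29998779296875], [301.2799987792969, 218.95999145507812], [268.1000061035156, 223.69998168945312]]
[[ 0.4651  0.0563  0.033 ]
 [ 0.4822 -0.0754  0.033 ]
 [ 0.4434 -0.08    0.033 ]
 [ 0.4265  0.0511  0.033 ]]
blue [[215.0, 199.0], [241.0, 199.0], [241.0, 228.0], [215.0, 228.0]]
[[0.5255 0.2588 0.05  ]
 [0.5239 0.1564 0.05  ]
 [0.4088 0.1559 0.05  ]
 [0.4104 0.2571 0.05  ]]
```

View pics/c1.png

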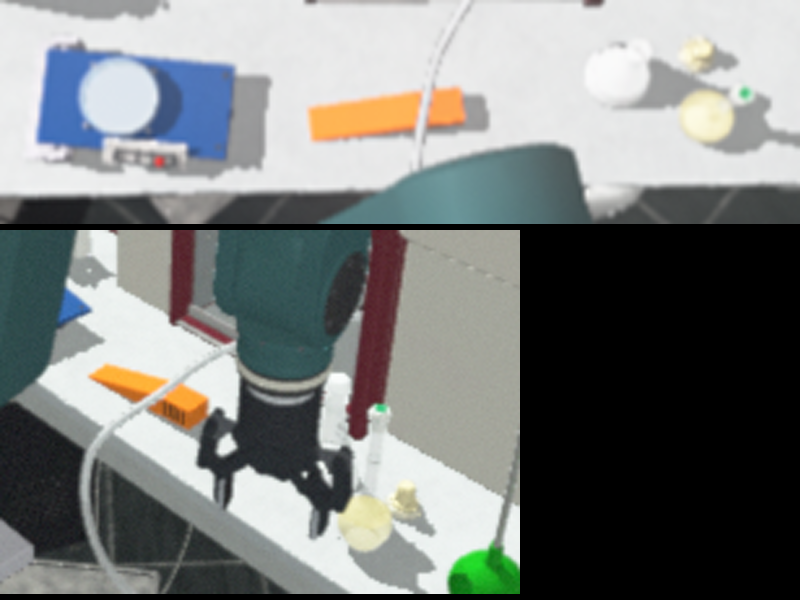

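```bash
python3 - <<'E'
from h import *
im=cv2.imread("pics/top0.png")
def allc(lo,hi,x0,x1):
    m=mask(im,lo,hi); m[:, :x0]=0; m[:,x1:]=0; m[:180]=0; m[240:]=0
    return np.argwhere(m)[:,::-1].astype(np.int32)
o=allc((5,120,100),(22,255,255),255,330)
q=cv2.boxPoints(cv2.minAreaRect(o));print("wedge",np.round(q,1).tolist())
h=cv2.approxPolyDP(cv2.convexHull(o),1.2,True)[:,0];print(h.tolist())
for p in q: print(np.round(ray("top",p,.003 if p[0]<280 else .033),4))
b=allc((100,110,50),(125,255,255),170,255)
h=cv2.approxPolyDP(cv2.convexHull(b),1.5,True)[:,0];print("plate hull",h.tolist())
for p,z in (((243.1,200.6),.040),((240.3,230),.040),((184.7,195),.056),((181.6,224.7),.056)): print(np.round(ray("top",p,z),4))
c=cams.calibration("scene")
for p in ((302.8,208),(301,225)):
  for z in (.03,.08,.12,.16,.2,.25,.3,.4,.5):
    X=ray("top",p,z); y=c["R"]@X+c["t"]; y=c["K"]@y; print(p,z,np.round(X[:2],3),np.round(y[:2]/y[2]))
for n,p in (("erl",(363,204)),("yel",(391,217))): print(n,ray("top",p,.05))
E
```

```text
wedge [[266.1000061035156, 213.0], [313.29998779296875, 206.89999389648438], [314.79998779296875, 217.8000030517578], [267.5, 223.89999389648438]]
[[314, 212], [313, 218], [268, 223], [267, 214], [306, 208], [313, 208]]
[0.4742 0.0603 0.003 ]
[ 0.4911 -0.1288  0.033 ]
[ 0.4473 -0.1333  0.033 ]
[0.4298 0.0549 0.003 ]
plate hull [[242, 202], [239, 229], [182, 223], [185, 196]]
[0.5194 0.1492 0.04  ]
[0.4023 0.1597 0.04  ]
[0.5421 0.3772 0.056 ]
[0.4245 0.3859 0.056 ]
(302.8, 208) 0.03 [ 0.488 -0.087] [291. 251.]
(302.8, 208) 0.08 [ 0.479 -0.085] [289. 240.]
(302.8, 208) 0.12 [ 0.472 -0.083] [288. 232.]
(302.8, 208) 0.16 [ 0.465 -0.082] [286. 223.]
(302.8, 208) 0.2 [ 0.457 -0.08 ] [285. 213.]
(302.8, 208) 0.25 [ 0.449 -0.078] [283. 202.]
(302.8, 208) 0.3 [ 0.44  -0.076] [281. 189.]
(302.8, 208) 0.4 [ 0.422 -0.072] [277. 163.]
(302.8, 208) 0.5 [ 0.404 -0.068] [272. 135.]
(301, 225) 0.03 [ 0.42  -0.079] [276. 257.]
(301, 225) 0.08 [ 0.413 -0.077] [275. 246.]
(301, 225) 0.12 [ 0.408 -0.075] [273. 238.]
(301, 225) 0.16 [ 0.402 -0.074] [272. 228.]
(301, 225) 0.2 [ 0.397 -0.072] [271. 219.]
(301, 225) 0.25 [ 0.39  -0.071] [269. 207.]
(301, 225) 0.3 [ 0.383 -0.069] [267. 194.]
(301, 225) 0.4 [ 0.37  -0.065] [263. 167.]
(301, 225) 0.5 [ 0.356 -0.062] [259. 138.]
erl [ 0.49653104 -0.32303882  0.05      ]
yel [ 0.44321664 -0.42993055  0.05      ]
```

```bash
echo '[{"r": [0,0,-9.4],"aperture": 1},{"r": [0,0,-9.4],"aperture": 1},{"r": [0,0,-9.4],"aperture": 1},{"r": [0,0,-9.4],"aperture": 1},{"r": [0,0,-9.4],"aperture": 1},{"r": [0,0,-9.4],"aperture": 1},{"r": [0,0,-9.4],"aperture": 1},{"r": [0,0,-9.4],"aperture": 1}]' > next.json && python3 steer.py next.json
echo '[{"trans": [0.044,0.032,0],"aperture": 1},{"trans": [0.044,0.032,0],"aperture": 1},{"trans": [0.044,0.032,0],"aperture": 1},{"trans": [0.044,0.032,0],"aperture": 1},{"trans": [0.044,0.032,0],"aperture": 1}]' > next.json && python3 steer.py next.json
cat > w.py <<'E'
from h import *
import sys
s=sense();R=np.array(s["eef_rot"]);p=np.array(s["position"])
print(s["time_s"],p.round(4),R.round(3).tolist(),np.round(s["qpos"],1),np.round(s["wrist_force"],1),s["opening"],s["gripper_force"])
if len(sys.argv)>3: print("tool delta",(R.T@(np.array(sys.argv[1:4],float)-p)).round(4))
E
python3 w.py .4597 -.027 .1
```

```text
time_s: 1.1
position: [0.1794, -0.4932, 0.245]
eef_rot: [[-0.096, 0.995, -0.0], [0.995, 0.096, 0.001], [0.001, -0.0, -1.0]]
wrist_force: [-0.8, 0.0, -0.1]
opening: 1.001
gripper_force: 0.0
time_s: 1.72
position: [0.3194, -0.2582, 0.2452]
eef_rot: [[-0.09, 0.996, 0.0], [0.996, 0.09, 0.0], [0.0, 0.0, -1.0]]
wrist_force: [1.3, -0.3, -0.2]
opening: 0.999
gripper_force: 0.0
1.725 [ 0.3194 -0.2582  0.2452] [[-0.09, 0.996, 0.0], [0.996, 0.09, 0.0], [0.0, 0.0, -1.0]] [-50.4   3.8 -16.9  69.2   0.   34.5] [ 1.3 -0.3 -0.2] 0.9994266798348117 0.0
tool delta [0.2176 0.1606 0.1452]
```

```bash
echo '[{"trans": [0.0435,0.032,0],"aperture": 1},{"trans": [0.0435,0.032,0],"aperture": 1},{"trans": [0.0435,0.032,0],"aperture": 1},{"trans": [0.0435,0.032,0],"aperture": 1},{"trans": [0.0435,0.032,0],"aperture": 1},{"trans": [0,0,0.05],"aperture": 1},{"trans": [0,0,0.05],"aperture": 1},{"aperture": 1}]' > next.json && python3 steer.py next.json
python3 w.py .4597 -.027 .016
python3 - <<'E'
from h import *
a=cams.grab_frame("top");b=cams.grab_frame("scene")
a=cv2.resize(a[170:250,170:420],None,fx=3.2,fy=3.2,interpolation=2);b=cv2.resize(b[190:320,180:400],None,fx=2.6,fy=2.6,interpolation=2)
o=np.zeros((600,800,3),np.uint8);o[:a.shape[0],:a.shape[1]]=a;o[257:257+b.shape[0],:b.shape[1]]=b
cv2.imwrite("pics/c2.png",o)
E
```

```text
time_s: 2.72
position: [0.4565, -0.0282, 0.1431]
eef_rot: [[-0.091, 0.996, -0.006], [0.996, 0.091, 0.001], [0.002, -0.006, -1.0]]
wrist_force: [0.9, -0.1, 0.7]
opening: 1.0
gripper_force: 0.0
2.725 [ 0.4565 -0.0282  0.1431] [[-0.091, 0.996, -0.006], [0.996, 0.091, 0.001], [0.002, -0.006, -1.0]] [-13.8  12.2 -23.5  54.7  -0.   71. ] [ 0.9 -0.1  0.7] 0.99984595049801 0.0
tool delta [0.0006 0.004  0.1271]
```

View pics/c2.png

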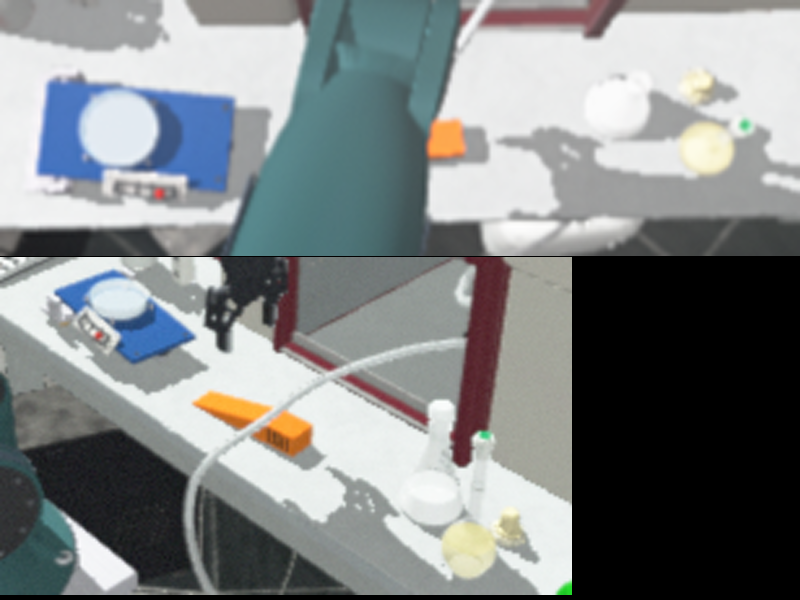

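```bash
echo '[{"trans": [0,0.003,0.05],"aperture": 1},{"trans": [0,0,0.04],"aperture": 1},{"trans": [0,0,0.025],"aperture": 1},{"trans": [0,0,0.008],"aperture": 1},{"aperture": 1},{"aperture": 1}]' > next.json && python3 steer.py next.json; python3 w.py .4597 -.027 .016
```

```text
time_s: 3.58
position: [0.4625, -0.0288, 0.0236]
eef_rot: [[-0.09, 0.996, 0.002], [0.996, 0.09, -0.001], [-0.001, 0.002, -1.0]]
wrist_force: [0.0, -0.5, 0.5]
opening: 0.996
gripper_force: 0.0
3.575 [ 0.4625 -0.0288  0.0236] [[-0.09, 0.996, 0.002], [0.996, 0.09, -0.001], [-0.001, 0.002, -1.0]] [-13.6  20.  -34.4  35.4  -0.   71.2] [ 0.  -0.5  0.5] 0.9960899928963822 0.0
tool delta [ 0.002  -0.0027  0.0076]
```

```bash
echo '[{"trans": [0,-0.002,0.007],"aperture": 1},{"aperture": 0.6},{"aperture": 0},{"aperture": 0},{"aperture": 0},{"aperture": 0},{"aperture": 0},{"aperture": 0}]' > next.json && python3 steer.py next.json; python3 w.py .4597 -.027 .016
```

```text
time_s: 4.58
position: [0.4597, -0.0287, 0.0157]
eef_rot: [[-0.091, 0.996, 0.001], [0.996, 0.091, -0.0], [-0.0, 0.0, -1.0]]
wrist_force: [-2.8, 1.1, 8.7]
opening: 0.504
gripper_force: 61.6
4.575 [ 0.4597 -0.0287  0.0157] [[-0.091, 0.996, 0.001], [0.996, 0.091, -0.0], [-0.0, 0.0, -1.0]] [-13.7  20.5 -35.4  34.1  -0.   71.1] [-2.8  1.1  8.7] 0.504074082888734 61.55184270814061
tool delta [ 0.0017  0.0001 -0.0003]
```

```bash
echo '[{"r": [0,0,5.2],"aperture": 0},{"r": [0,0,5.2],"aperture": 0},{"trans": [0.02,-0.008,0],"aperture": 0},{"trans": [0.02,-0.008,0],"aperture": 0},{"trans": [0.02,0,0],"aperture": 0},{"trans": [0.02,0,0],"aperture": 0},{"trans": [0.012,0,0],"aperture": 0},{"aperture": 0}]' > next.json && python3 steer.py next.json; python3 w.py .4524 .0641 .016
```

```text
time_s: 5.58
position: [0.4526, 0.0654, 0.0157]
eef_rot: [[0.09, 0.996, 0.001], [0.996, -0.09, 0.001], [0.001, 0.001, -1.0]]
wrist_force: [0.2, 5.6, 5.5]
opening: 0.503
gripper_force: 62.0
5.575 [0.4526 0.0654 0.0157] [[0.09, 0.996, 0.001], [0.996, -0.09, 0.001], [0.001, 0.001, -1.0]] [ -2.   20.3 -35.9  33.8   0.1  93.1] [0.2 5.6 5.5] 0.5026089615097339 61.983551513403654
tool delta [-0.0013 -0.     -0.0003]
```

```bash
echo '[{"aperture": 1},{"aperture": 1},{"aperture": 1},{"aperture": 1},{"trans": [0,0,-0.04],"aperture": 1},{"trans": [-0.038,0,-0.03],"aperture": 1},{"trans": [-0.038,0,0],"aperture": 1},{"aperture": 1}]' > next.json && python3 steer.py next.json; python3 w.py .4456 -.0113 .016
python3 - <<'E'
from h import *
a=cams.grab_frame("top");b=cams.grab_frame("scene")
a=cv2.resize(a[170:250,170:420],None,fx=3.2,fy=3.2,interpolation=2);b=cv2.resize(b[190:320,180:400],None,fx=2.6,fy=2.6,interpolation=2)
o=np.zeros((600,800,3),np.uint8);o[:a.shape[0],:a.shape[1]]=a;o[257:257+b.shape[0],:b.shape[1]]=b
cv2.imwrite("pics/c3.png",o)
E
```

```text
time_s: 6.58
position: [0.4452, -0.013, 0.0856]
eef_rot: [[0.094, 0.996, 0.001], [0.996, -0.094, -0.0], [-0.0, 0.001, -1.0]]
wrist_force: [0.2, 0.3, 0.5]
opening: 1.004
gripper_force: 0.0
6.575 [ 0.4452 -0.013   0.0856] [[0.094, 0.996, 0.001], [0.996, -0.094, -0.0], [-0.0, 0.001, -1.0]] [-12.2  14.1 -31.2  44.6  -0.   83.2] [0.2 0.3 0.5] 1.0035590814240007 0.0
tool delta [0.0018 0.0002 0.0696]
```

View pics/c3.png

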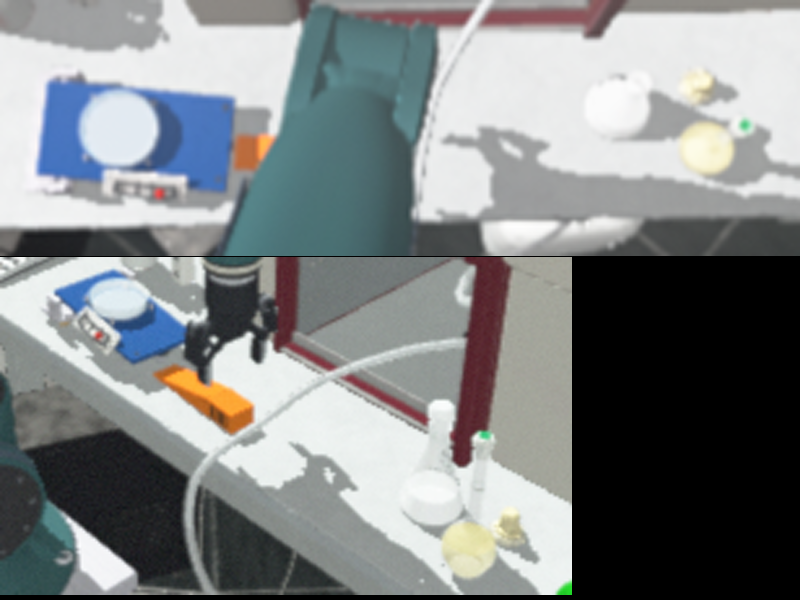

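```bash
echo '[{"trans": [0.001,0,0.03],"aperture": 1},{"trans": [0,0,0.025],"aperture": 1},{"trans": [0,0,0.012],"aperture": 1},{"trans": [0,0,0.002],"aperture": 0.6},{"aperture": 0},{"aperture": 0},{"aperture": 0},{"aperture": 0}]' > next.json && python3 steer.py next.json;echo '[{"aperture": 0},{"aperture": 0}]' > next.json && python3 steer.py next.json; python3 w.py .4456 -.0113 .016
cat > ball.py <<'E'
from h import *
out=[]
for n in ("top","scene"):
    im=cams.grab_frame(n);x0,x1,y0,y1=(195,250,215,245) if n=="top" else (180,260,280-80,345)
    h=cv2.cvtColor(im,cv2.COLOR_BGR2HSV)[y0:y1,x0:x1]
    m=(((h[...,0]<6)|(h[...,0]>172))&(h[...,1]>130)&(h[...,2]>90)).astype(np.uint8)
    w=m*h[...,1].astype(float);yy,xx=np.mgrid[y0:y1,x0:x1]
    u=np.array([(w*xx).sum(),(w*yy).sum()])/max(w.sum(),1);print(n,m.sum(),u.round(2),ray(n,u,.05).round(4))
    k=sys.argv[1] if len(sys.argv)>1 else "0"
    out.append(cv2.resize(im[215:240,195:235] if n=="top" else im[190:250,190:250],(400,250 if n=="top" else 400),interpolation=2))
o=np.zeros((400,800,3),np.uint8);o[:250,:400]=out[0];o[:,400:]=out[1];cv2.imwrite(f"pics/ball{k}.png",o)
E
sed -i '1i import sys' ball.py; python3 ball.py 0
```

```text
time_s: 7.68
position: [0.4457, -0.0103, 0.0171]
eef_rot: [[0.091, 0.996, 0.001], [0.996, -0.091, -0.0], [0.0, 0.001, -1.0]]
wrist_force: [-1.0, 1.2, 5.2]
opening: 0.5
gripper_force: 61.5
time_s: 7.92
position: [0.4456, -0.0103, 0.0171]
eef_rot: [[0.091, 0.996, 0.001], [0.996, -0.091, 0.0], [0.0, 0.001, -1.0]]
wrist_force: [-0.2, 1.7, 6.3]
opening: 0.505
gripper_force: 61.5
7.925 [ 0.4456 -0.0103  0.0171] [[0.091, 0.996, 0.001], [0.996, -0.091, 0.0], [0.0, 0.001, -1.0]] [-11.8  19.3 -37.3  33.3   0.   83.4] [-0.2  1.7  6.3] 0.5050156474960305 61.49414420127869
tool delta [-0.001   0.      0.0011]
top 6 [219.48 230.  ] [0.4023 0.2395 0.05  ]
scene 4 [217.5  219.53] [0.4028 0.2414 0.05  ]
```

View pics/ball0.png

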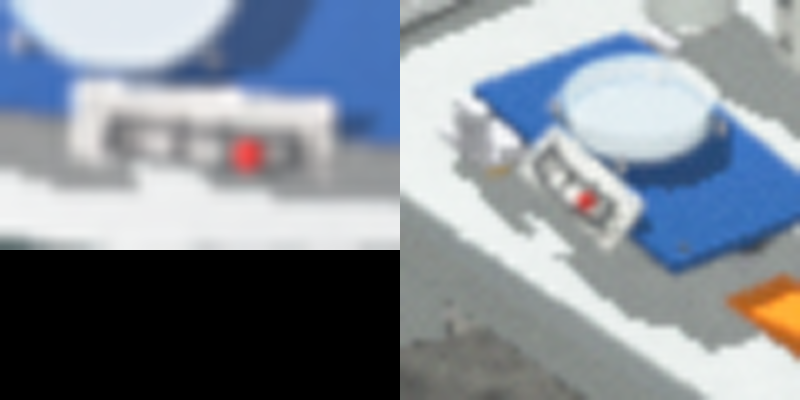

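```bash
echo '[{"trans": [0.01,0,0],"aperture": 0},{"trans": [0.01,0,0],"aperture": 0},{"trans": [0.01,0,0],"aperture": 0},{"trans": [0.01,0,0],"aperture": 0},{"trans": [0.01,0,0],"aperture": 0},{"trans": [0.01,0,0],"aperture": 0},{"aperture": 0},{"aperture": 0}]' > next.json && python3 steer.py next.json; echo '[{"aperture": 0},{"aperture": 0}]' > next.json && python3 steer.py next.json|tail -3; python3 ball.py 1
 echo '[{"trans": [0.01,0,0],"aperture": 0},{"trans": [0.01,0,0],"aperture": 0},{"aperture": 0},{"aperture": 0},{"aperture": 0},{"aperture": 0}]' > next.json && python3 steer.py next.json; python3 ball.py 2
```

```text
time_s: 9.02
position: [0.4515, 0.0497, 0.0171]
eef_rot: [[0.091, 0.996, 0.002], [0.996, -0.091, -0.0], [-0.0, 0.002, -1.0]]
wrist_force: [1.2, -1.9, 8.0]
opening: 0.505
gripper_force: 61.8
wrist_force: [1.1, -0.2, 7.0]
opening: 0.504
gripper_force: 61.8
top 4 [217.25 229.98] [0.4025 0.2482 0.05  ]
scene 4 [216.24 218.04] [0.406  0.2538 0.05  ]
time_s: 10.12
position: [0.4532, 0.0696, 0.0171]
eef_rot: [[0.091, 0.996, 0.002], [0.996, -0.091, -0.0], [-0.0, 0.002, -1.0]]
wrist_force: [0.0, -2.5, 7.3]
opening: 0.508
gripper_force: 61.8
top 4 [215.53 229.52] [0.4044 0.2549 0.05  ]
scene 6 [215.48 216.99] [0.4086 0.2621 0.05  ]
```

View pics/ball2.png

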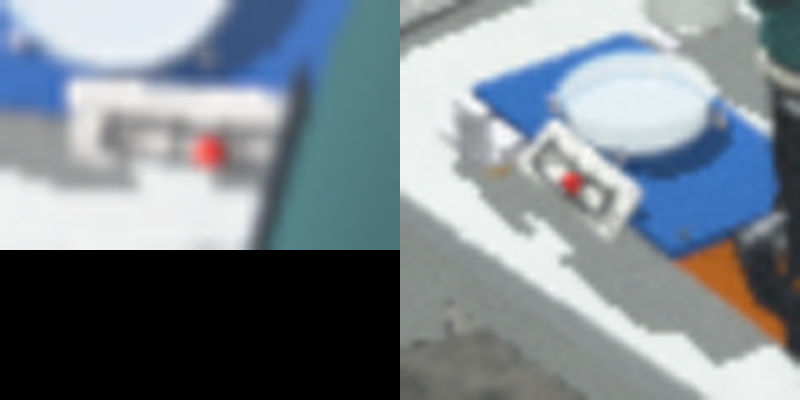

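```bash
cat > tri.py <<'E'
from h import *
import sys
def cen(g,box):
    b,gr,rd=[c.astype(float) for c in cv2.split(g)]
    w=np.clip(rd-1.0*np.maximum(b,gr)-40,0,None);m=np.zeros_like(w);x0,y0,x1,y1=box;m[y0:y1,x0:x1]=1;w*=m
    yy,xx=np.mgrid[:w.shape[0],:w.shape[1]];return np.array([(w*xx).sum(),(w*yy).sum()])/w.sum()
def two(ut,us):
    A=[];B=[]
    for n,u in (("top",ut),("scene",us)):
        o=ray(n,u,0);d=ray(n,u,1)-o;d/=np.linalg.norm(d);P=np.eye(3)-np.outer(d,d);A.append(P);B.append(P@o)
    A=np.vstack(A);B=np.hstack(B);X=np.linalg.lstsq(A,B,rcond=None)[0];return X,np.linalg.norm(A@X-B)
uy=np.array([.0915,.9958])
for k in sys.argv[1:]:
    o=cv2.imread(f"pics/ball{k}.png")
    t=(cen(o[:250,:400],(100,100,290,200))+.5)/10-.5+[195,215]
    s=(cen(o[:400,400:],(100,100,260,240))+.5)/(400/60)-.5+[190,190]
    X,e=two(t,s);print(k,t.round(2),s.round(2),X.round(4),"res",round(e,4),"along",round(X[:2]@uy,4))
E
python3 tri.py 0 1 2
python3 - <<'E'
import cv2,numpy as np
o=cv2.imread("pics/ball0.png");p=cv2.imread("pics/ball1.png")
q=np.hstack([o[60:200,50:350],p[60:200,50:350]]);s=np.hstack([o[100:260,500:660],p[100:260,500:660]])
q=cv2.resize(q,(800,187));s=cv2.resize(s,(800,400),interpolation=2)
cv2.imwrite("pics/m.png",np.vstack([q,s]))
E
```

```text
0 [219.27 229.99] [217.41 219.67] [0.402  0.2405 0.0501] res 0.0004 along 0.2763
1 [217.05 229.85] [216.11 217.96] [0.4021 0.2485 0.0545] res 0.0006 along 0.2842
2 [215.42 229.7 ] [215.28 216.84] [0.4025 0.2543 0.0569] res 0.0005 along 0.2901
```

View pics/m.png

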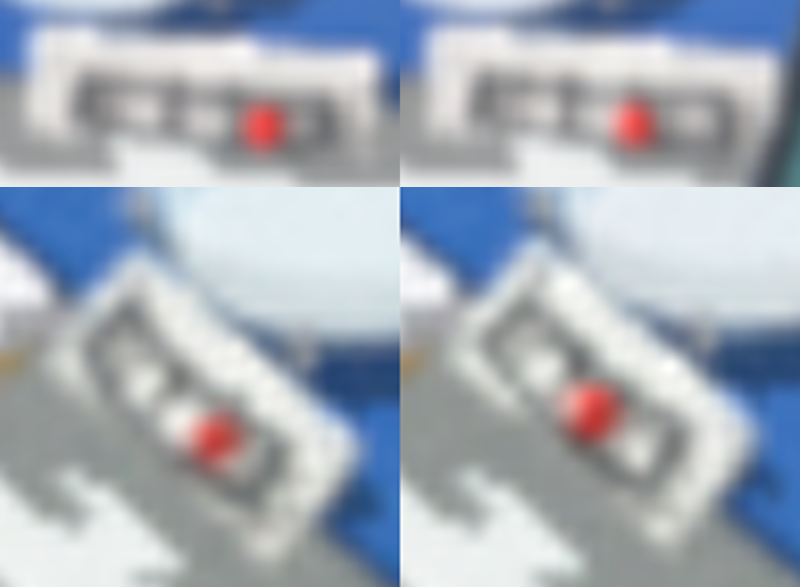

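```bash
echo '[{"trans": [0.007,0,0],"aperture": 0},{"trans": [0.007,0,0],"aperture": 0},{"aperture": 0},{"aperture": 0},{"aperture": 0},{"aperture": 0},{"aperture": 0}]' > next.json && python3 steer.py next.json; python3 ball.py 3; python3 tri.py 3
python3 - <<'E'
import cv2,numpy as np
p=cv2.imread("pics/ball3.png")
q=cv2.resize(p[60:200,50:350],(400,187));s=cv2.resize(p[100:260,500:660],(400,400),interpolation=2)
t=np.zeros((400,400,3),np.uint8);t[:187]=q
cv2.imwrite("pics/m3.png",np.hstack([t,s]))
E
```

```text
time_s: 11.1
position: [0.4545, 0.0833, 0.0172]
eef_rot: [[0.091, 0.996, 0.002], [0.996, -0.091, -0.001], [-0.001, 0.002, -1.0]]
wrist_force: [-0.2, -4.4, 8.5]
opening: 0.502
gripper_force: 61.9
top 4 [214.52 229.52] [0.4044 0.2589 0.05  ]
scene 5 [214.64 216.2 ] [0.4098 0.2693 0.05  ]
3 [214.4  229.58] [214.77 216.05] [0.4028 0.2579 0.0588] res 0.0004 along 0.2937
```

View pics/m3.png

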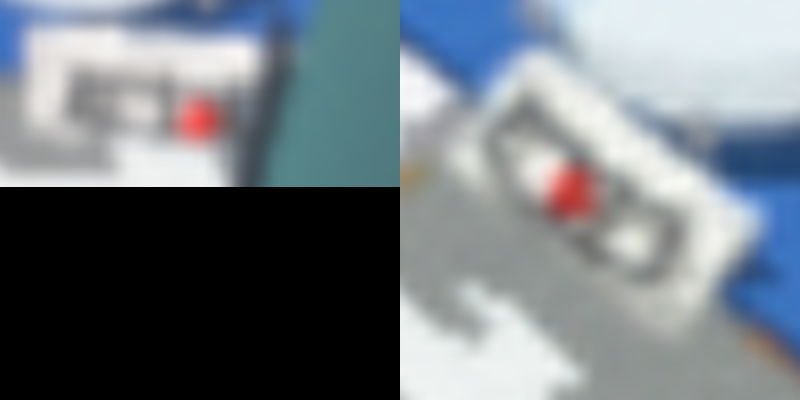

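```bash
python3 - <<'E'
from h import *
a=cv2.cvtColor(np.mean([cams.grab_frame("top") for _ in range(3)],0).astype(np.uint8),cv2.COLOR_BGR2GRAY)
print(list(range(200,224)))
for y in range(222,236): print(y,*["%3d"%v for v in a[y,200:224]])
s=cams.grab_frame("scene");cv2.imwrite("pics/scene3raw.png",s)
g=cv2.cvtColor(s,cv2.COLOR_BGR2GRAY);print(list(range(203,229)))
for y in range(204,232): print(y,*["%3d"%v for v in g[y,203:229]])
E
```

```text
[200, 201, 202, 203, 204, 205, 206, 207, 208, 209, 210, 211, 212, 213, 214, 215, 216, 217, 218, 219, 220, 221, 222, 223]
222 111 122 147 160 165 163 157 156 155 135 119 108 101  93  89  94  92  98 102 107  93  92 107 116
223 110 138 193 208 218 224 221 222 224 194 174 171 169 158 147 143 147 153 147 124  90  89 107 117
224 110 145 210 224 232 236 236 239 239 228 219 218 220 220 219 220 225 230 219 161 102  99 120 122
225 111 143 205 223 225 216 215 225 227 224 224 224 222 229 234 236 237 239 233 171 103  97 120 122
226 123 147 206 226 222 180 164 178 184 187 194 197 189 216 226 228 225 212 204 146  88  86 112 120
227 140 159 209 228 219 158 136 148 154 167 168 163 148 177 185 185 181 160 157 113  78  90 112 119
228 151 168 217 228 207 143 137 152 164 193 199 183 146 168 158 138 131 119 124  92  77  99 116 119
229 153 168 210 222 194 144 138 142 158 193 214 202 152 165 151 121 109 104 112  87  80 106 117 119
230 154 163 189 199 195 177 160 144 155 175 189 178 141 146 140 120 107  99  97  79  83 109 119 119
231 154 157 167 171 181 181 168 161 188 208 209 191 178 177 171 157 136 113  86
[... 2875 characters left out ...]
 148 146 149 151 154 156 148 144 143 137 118  96  91
226 238 239 239 239 238 237 234 239 240 239 236 220 167 149 145 145 147 148 147 147 148 148 144 141 124  96
227 231 237 239 239 239 238 238 239 240 239 237 233 211 153 148 145 145 147 150 146 150 149 149 147 141 125
228 177 198 232 241 241 240 238 239 238 237 228 184 171 151 148 145 147 147 148 148 146 146 147 146 143 141
229 147 157 196 232 237 237 238 238 238 238 224 171 160 148 147 147 146 145 147 148 144 146 146 143 146 143
230 144 146 156 184 207 228 237 239 238 238 236 227 215 165 148 148 146 145 147 146 148 147 144 144 149 148
231 142 144 143 150 161 195 234 237 237 238 237 237 232 214 165 147 148 147 148 148 146 147 148 148 151 152
```

```bash
python3 - <<'E'
import cv2,numpy as np
for k in "0123":
    o=cv2.imread(f"pics/ball{k}.png")[:250,:400]
    g=cv2.cvtColor(o,cv2.COLOR_BGR2GRAY)[5::10,5::10]; print(k,list(range(206,226)))
    for y in range(225,232): print(y,*["%3d"%v for v in g[y-215,11:31]])
t=cv2.cvtColor(cv2.imread("pics/top0.png"),cv2.COLOR_BGR2GRAY);print("top0")
for y in range(225,232): print(y,*["%3d"%v for v in t[y,206:226]])
E
```

```text
0 [206, 207, 208, 209, 210, 211, 212, 213, 214, 215, 216, 217, 218, 219, 220, 221, 222, 223, 224, 225]
225 213 215 218 221 227 229 230 231 236 237 236 239 238 224 218 222 220 216 217 220
226 166 168 178 188 199 203 199 199 219 223 219 214 220 221 222 225 226 226 228 230
227 128 131 145 157 167 166 153 149 175 179 173 162 175 185 189 191 193 193 197 214
228 119 136 157 180 192 184 147 140 162 161 147 128 134 140 139 144 149 144 147 182
229 124 134 153 183 206 199 155 157 188 193 178 141 134 129 116 127 141 130 119 155
230 150 138 150 168 179 176 148 154 187 195 180 142 133 125 113 129 145 131 112 143
231 162 159 189 202 192 189 180 172 174 167 150 126 125 124 112 117 126 121 119 140
1 [206, 207, 208, 209, 210, 211, 212, 213, 214, 215, 216, 217, 218, 219, 220, 221, 222, 223, 224, 225]
225 212 220 220 221 225 227 227 230 236 238 238 235 235 237 226 218 219 218 216 215
226 161 172 177 181 198 198 186 199 221 224 222 213 219 223 221 220 222 224 226 226
227 126 142 146 150 166 161 138 154 181 188 181 163 171 182 184 185 186 183 192 212
228 125 149 163 179 192 181 140 153 174 178 165 134 12
[... 1556 characters left out ...]
 85 111 119 119 118 115
231 168 163 191 211 211 193 181 182 173 158 139 114  85  75  95 114 118 118 117 115
top0
225 210 210 213 218 224 225 226 227 232 233 233 236 235 220 210 214 211 208 209 212
226 165 166 176 185 195 199 197 195 213 221 217 211 217 216 217 222 224 225 225 227
227 127 128 141 153 162 162 151 146 171 177 171 161 172 181 185 189 191 191 194 209
228 117 132 151 173 185 178 144 136 158 156 145 126 131 138 138 142 147 142 145 177
229 121 129 148 178 200 195 153 151 182 187 174 138 132 127 115 124 139 128 116 151
230 146 132 145 162 174 173 144 148 181 191 178 140 130 124 112 125 142 129 110 138
231 158 152 180 195 186 182 173 165 169 164 149 124 121 121 110 114 123 119 114 135
```

```bash
echo '[{"trans": [0.005,0,0],"aperture": 0},{"aperture": 0},{"aperture": 0},{"aperture": 0.2},{"aperture": 1},{"aperture": 1},{"aperture": 1},{"aperture": 1}]' > next.json && python3 steer.py next.json; echo '[{"trans": [0,0,-0.03],"aperture": 1},{"trans": [-0.02,0,-0.03],"aperture": 1},{"trans": [-0.04,0,0],"aperture": 1},{"trans": [-0.04,0,0],"aperture": 1},{"trans": [-0.03,0,0],"aperture": 1},{"aperture": 1},{"aperture": 1}]' > next.json && python3 steer.py next.json; python3 ball.py 4;python3 tri.py 0 4; python3 - <<'E'
import cv2,numpy as np
for k in "4":
    o=cv2.imread(f"pics/ball{k}.png")[:250,:400]
    g=cv2.cvtColor(o,cv2.COLOR_BGR2GRAY)[5::10,5::10]; print(k,list(range(206,226)))
    for y in range(225,232): print(y,*["%3d"%v for v in g[y-215,11:31]])
E
```

```text
time_s: 12.4
position: [0.4542, 0.0884, 0.0163]
eef_rot: [[0.091, 0.996, -0.0], [0.996, -0.091, 0.0], [0.0, -0.0, -1.0]]
wrist_force: [-0.2, -0.3, 0.3]
opening: 1.001
gripper_force: 0.0
time_s: 13.28
position: [0.4423, -0.0409, 0.0762]
eef_rot: [[0.091, 0.996, -0.0], [0.996, -0.091, 0.0], [0.0, -0.0, -1.0]]
wrist_force: [0.1, 1.3, 0.3]
opening: 1.004
gripper_force: 0.0
top 4 [214.48 229.5 ] [0.4045 0.259  0.05  ]
scene 5 [214.64 216.18] [0.41   0.2694 0.05  ]
0 [219.27 229.99] [217.41 219.67] [0.402  0.2405 0.0501] res 0.0004 along 0.2763
4 [214.04 229.4 ] [214.8  215.97] [0.4038 0.2593 0.0581] res 0.0002 along 0.2952
4 [206, 207, 208, 209, 210, 211, 212, 213, 214, 215, 216, 217, 218, 219, 220, 221, 222, 223, 224, 225]
225 214 224 227 227 225 222 215 227 235 236 236 236 240 239 238 239 228 218 221 220
226 161 177 182 186 193 194 180 201 223 223 208 201 222 226 225 225 219 208 221 226
227 134 150 155 169 168 162 143 160 179 176 157 150 177 189 189 187 177 163 190 217
228 138 154 167 195 200 186 150 157 151 132 124 123 155 173 171 170 159 129 151 194
229 140 146 162 195 213 201 155 155 136 116 115 121 173 195 195 196 185 143 136 171
230 162 154 160 179 192 183 148 148 134 119 116 119 155 173 180 185 178 145 130 158
231 169 169 193 211 217 211 190 184 172 162 155 138 127 129 139 148 149 135 130 154
```

View pics/ball4.png

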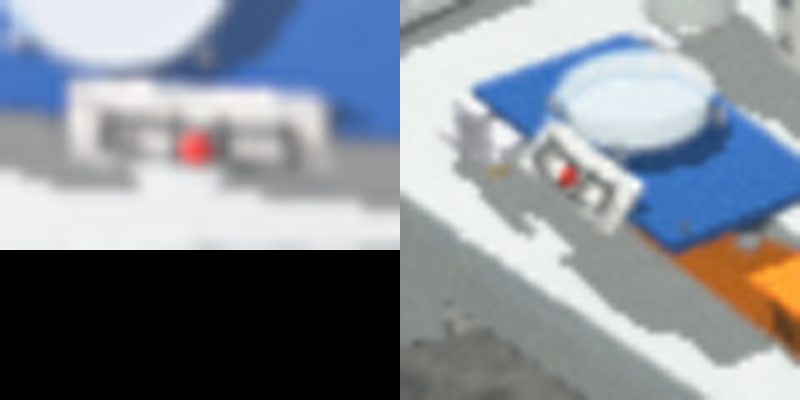

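```bash
echo '[{"trans": [0,0,-0.04],"aperture": 1},{"trans": [0,0,-0.04],"aperture": 1},{"aperture": 1},{"aperture": 1},{"aperture": 1},{"aperture": 1}]' > next.json && python3 steer.py next.json; python3 ball.py 5;python3 tri.py 5; python3 -c "
from workcell import r, cams, sense;print(r.job_done())"
```

```text
time_s: 14.12
position: [0.442, -0.041, 0.1556]
eef_rot: [[0.091, 0.996, -0.001], [0.996, -0.091, 0.0], [0.0, -0.001, -1.0]]
wrist_force: [0.2, -0.5, 0.3]
opening: 1.003
gripper_force: 0.0
top 4 [214.48 229.5 ] [0.4045 0.259  0.05  ]
scene 5 [214.64 216.18] [0.4099 0.2694 0.05  ]
5 [214.04 229.41] [214.78 215.97] [0.4037 0.2594 0.0582] res 0.0002 along 0.2952
the job is handed in; nothing more can be done
None
```

The wedge is under the foot and released, with the level's ball within about 1 mm of centre by camera measurement; I never moved the hand near the flasks, and the job was handed in at about 14 s.

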